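Clear the preheater and present the plug-in card over it

ROBOT

A 6-joint arm with a two-finger parallel gripper is mounted at the origin on the work surface. World frame = base frame: x ahead of the robot, y to its left, z up, the work surface at z = 0. Lengths are in m, angles in rad, forces in N, time in s.
With the tool pointing down it reaches from about 0.35 to 0.975 m from the base axis. Payload 4.9 kg.
Tool frame: the origin (TCP) lies between the finger pads; the fingertips stand 19 mm ahead of it and the grasp point (between the pads) is the TCP; z points along the fingers, y is the line along which they close (so a half turn about z gives the same grasp; the last joint's range is limited). The gripper opens to 85 mm and grips with 20 to 120 N. Pads are 22 mm wide; open, the fingers measure 114 mm over their backs; the gripper's body (76 mm by 85 mm) begins 54 mm behind the grasp point. The pads swing forward as they close: fully open they stand 13 mm farther back than shut.
Start: joints at [-1.292, 0.053, 1.613, -0, 1.476, -0.119], TCP at [0.242, -0.576, 0.215] pointing down, gripper open.
Joint ranges: [-3.01, 3.01], [-1.01, 2.22], [0.06, 2.58], [-1.02, 4.17], [0.09, 2.62], [-3.14, 3.14]. Speed limits (rad/s): [2.57, 2.57, 3.14, 3.14, 3.14, 3.14].

INTERFACE

Orientations are given as a rotation vector (axis times angle).
In Python, from station import ctrl gives the robot as it stands. The module is installed in compiled form; this text tells all that it offers.
- The arm moves only by the tool servo_tool, never from a script. Its argument "increments" is a list that holds one entry, the list of rows, each a list of 5 numbers: the finger opening in cm, from 0 to 8.54, then the shift along the tool's x, y, z in cm, then the turn about the tool's z in degrees. A call has 1 to 5 rows; each row is the pose to reach, as a shift and turn from the pose commanded when the call began, along the tool's axes at that moment; what a row does not reach only later rows make up. A row lasts 1/10 s, in which the tool goes at most 50 mm and 8.59 degrees, less where a joint would pass 70% of its speed; a pose out of reach is approached as far as the arm can. A call with a gripper value outside its range is refused whole. The fingers move at their own pace and stop on an object; "newtons" is the grip in N (left out, the last holds). Time passes only in rows, so rows that repeat a pose let the fingers close. It gives the time, the measured TCP pose, the force, the opening and the grip force at its end, in the units of the state.
- ctrl.get_obs(): the state, without advancing time (a new reading comes with each control period).
- ctrl.get_image(name): name is "side" or "top"; returns a dict with "img" (400x640x3 uint8, red, green, blue), "fx", "fy", "cx", "cy" (pixels), "k1" (the pictures are not rectified: a ray, as slopes to the right and down, at radius r is drawn at 1 + k1 r^2 times it, then the intrinsics apply), "rvec" (rotation vector, rad) and "tvec" (3), from world to camera coordinates, as OpenCV has them. Camera axes: x right, y down, z forward; pixel columns grow to the right and rows downward; lengths in m; the calibration is good to about 2 mm. A picture is of the moment at which its call begins. There is no depth.
- ctrl.finish_job(): hands the job in; it is judged then, once.
The state is a dict: "t": time; "q": joint angles; "dq": joint speeds; "effort": joint torques, N m; "tool_pos": TCP position; "tool_rot": TCP orientation; "contact_force": force on the tool from outside, world axes, zero at the start; "wrist_torque": the same for the moment, N m; "opening": finger opening in m; "grip_force": force on a finger pad.
Only numpy, scipy, OpenCV 4.12 (cv2) and the standard library are available. Lean on these libraries where they do the work, as an engineer would, in place of code of your own. Each camera call takes 0.05 s, during which the arm holds its last target. There are 200 camera calls.

TASK

The solder pot is standing on the round mark of the board preheater: first slide it across, without lifting it off the plate, onto the square mark and let go of it. Then swing the instrument's top flap right up, to upright or beyond, so that it stands open, draw the circuit card out of its slot by its grip bar, and finish still holding the card in the gripper, upright and still, centred over the now empty round mark with its lower edge about ten centimetres above the plate. Leave the flap open, the plain blanking plate in its slot and the other things on the bench alone.

Things in the scene. Friction and masses are not known exactly. Their poses are not given: they have to be found in the camera images.
- pot: Lidded round steel solder pot, 80 mm in diameter, 40 mm tall over the lid, with a round black knob on top (24 mm in diameter, from 44 to 72 mm above the underside); about 0.5 kg, loose, on the plate. Origin: centre of the underside, z up.
- pot_knob (a point): Point on the axis of the pot's knob, 60 mm above the pot's underside (a height to grip).
- preheater: Board preheater: fixed flat slab 180 x 300 x 40 mm with a bare metal top plate, the top 40 mm above its origin. Origin: centre of the underside; x across the short side, y along the long side. It may stand to the left or the right of the instrument.
- round_mark: Round mark, a dark circle 92 mm across with a cross in it, printed on the preheater's plate; origin at its centre on the plate's surface, z up. It lies 70 mm to one side of the preheater's centre, along the long side; the pot starts on it.
- square_mark: Square mark, a dark square outline 92 mm wide, printed on the plate 140 mm from the round mark (centre to centre); origin at its centre on the plate's surface.
- instrument: Fixed black open-topped case, grey front panel to -x, 200 (x) x 250 (y) x 120 mm (z), walls and floor 6 mm. Origin: centre of its underside. Inside, two slots for upright cards run along x, centred at x = -35, y = +50 and -50 mm. Guide rails (9 mm apart, up to 76 mm above the origin) hold only a card's ends; its middle 76 mm is free. One slot has the card, the other the blanking plate.
- flap (a joint): Top flap of the instrument, a grey plate 200 x 250 x 6 mm, 0.25 kg, hinged along its rear (+x) edge. 0 = shut, grows as it swings up (rad), 1.57 = upright, 1.95 = its stop, leaning back. A stiff hinge (about 0.4 N m) keeps it where it is left. It starts shut or slightly ajar.
- flap_handle (a point): Middle of the flap's bar handle: a round steel bar 11 mm in diameter and 110 mm long, parallel to the hinge (instrument y), 35 mm above the flap's top face on two thin posts 94 mm apart, 188 mm from the hinge line (12 mm from the front edge). It moves with the flap.
- flap_hinge (a point): Middle of the flap's hinge line, on the upper rear edge of the case (instrument x = +100 mm, z = 120 mm), the underside of the flap. The line runs along instrument y.
- card: Green plug-in circuit card standing on edge in its slot under the flap: board 100 (x) x 5 (y) x 72 mm (z) with an aluminium grip bar along the middle of its upper edge, 60 mm long, 14 mm thick (y), from 72 to 90 mm above the lower edge, so its top is 24 mm below the case's rim. About 0.15 kg. Origin: middle of the lower edge, z up, y across the board.
- card_grip (a point): Centre of the card's grip bar, 81 mm above the card's lower edge.
- blank: Blanking plate: bare aluminium plate 100 x 5 x 72 mm, without a grip bar, standing in the other slot; to stay there. Origin: middle of its lower edge.
- multimeter: Hand-held multimeter 190 x 90 x 40 mm lying on the bench beyond the work; leave alone. Origin: centre of its underside.
- screwdriver: Small screwdriver, 140 mm long, lying on the bench beyond the work; leave alone.
- jar: Small screw jar, 60 mm in diameter and 70 mm tall; leave alone. Origin: centre of its underside.
There are look-alikes about, which are no part of the job. What is shaped like the pot but orange or red is not meant.

How it is judged:
By the outcome, as a careful person would: the job done as asked, in the order asked, and still so for the second after the job is handed in, while the arm keeps its last pose, push and grip.
It also fails if it takes over 72 s, if anything falls off the work surface, if the arm or the gripper's body presses on something with over 40 N, if the wrist force passes 120 N, or if a joint passes its speed limit or range.

## Working session

There is one attempt and no reset: what is moved stays moved. The work goes in short steps, Python scripts to look and compute and a tool call to move; the robot and the scene stay as the last step left them, time stands still between calls to the robot, and variables do not carry over. Pictures are saved under pics/ and viewed, at most 10 in all, crops included, and the job is handed in when it is done.

Besides the shell and the picture viewer there is one more tool, called as a command line: name --argument value ..., lists and objects as JSON in quotes. servo_tool: Moves the arm, as the interface text tells. Its arguments: {"type":"object","properties":{"increments":{"type":"array"},"newtons":{"type":"number"}},"required":["increments"]}

```bash
mkdir -p pics
cat > h.py <<'E'
import numpy as np, cv2
from scipy.spatial.transform import Rotation as R
from station import ctrl
def snap(name,fn=None):
    d=ctrl.get_image(name)
    if fn: cv2.imwrite('pics/'+fn,d['img'][:,:,::-1])
    return d
def K(d): return np.array([[d['fx'],0,d['cx']],[0,d['fy'],d['cy']],[0,0,1.]]),np.array([d['k1'],0,0,0,0.])
def ray(d,uv):
    k,c=K(d); p=cv2.undistortPoints(np.array([[uv]],float),k,c)[0,0]
    Rm=R.from_rotvec(np.ravel(d['rvec'])).as_matrix(); t=np.ravel(d['tvec'])
    return -Rm.T@t, Rm.T@np.array([p[0],p[1],1])
def atz(d,uv,z):
    o,v=ray(d,uv); return o+v*(z-o[2])/v[2]
def proj(d,P):
    k,c=K(d); return cv2.projectPoints(np.array(P,float).reshape(-1,3),np.ravel(d['rvec']).astype(float),np.ravel(d['tvec']).astype(float),k,c)[0][:,0]
E
python3 - <<'E'
from h import *
import pickle
a={}
for n in('side','top'):
    a[n]=snap(n,n+'0.png'); d=a[n]; print(n,d['fx'],d['k1'],ray(d,(320,200)))
pickle.dump(a,open('im0.pkl','wb'))
o=ctrl.get_obs(); print(o['tool_pos'],R.from_rotvec(o['tool_rot']).as_matrix().round(3),o['opening'],o['t'])
E
```

```text
side 458.52531412612257 -0.029808268394224655 (array([0.34044973, 0.91880589, 0.76459201]), array([ 0.21409718, -0.76949451, -0.60183975]))
top 500.70241288464734 -0.05563283561231698 (array([0.40833021, 0.09036181, 1.35949665]), array([ 1.05178972e-01,  2.85885707e-04, -9.94757846e-01]))
[ 0.24194878 -0.57562769  0.21369391] [[ 0.922  0.387 -0.001]
 [ 0.387 -0.922  0.002]
 [ 0.    -0.002 -1.   ]] 0.08552665124809479 0.1
```

View pics/top0.png

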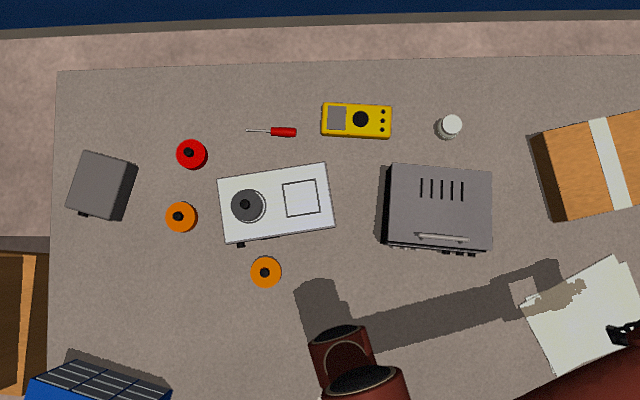

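View pics/side0.png

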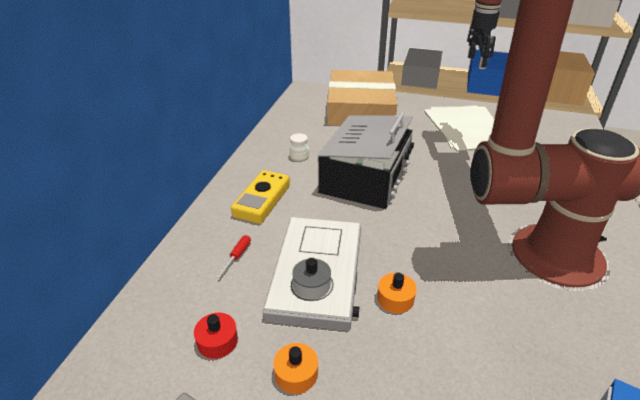

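Grey pot at top (248,206) / side (311,278). It could be confused with the red pot at top (191,154) and the orange pots at (181,217) and (265,272). I choose the grey one on the white plate. Next a close crop to check it.

Run:
```python
import pickle,cv2
a=pickle.load(open('im0.pkl','rb'))
t=a['top']['img'][155:265,210:500,::-1]; s=a['side']['img'][210:330,260:366,::-1]; s2=a['side']['img'][105:210,310:420,::-1]
t=cv2.resize(t,(783,297),interpolation=3); s=cv2.resize(s,(265,300),interpolation=3); s2=cv2.resize(s2,(314,300),interpolation=3)
import numpy as np
b=np.zeros((597,783,3),np.uint8); b[:297]=t; b[297:,:265]=s; b[297:,280:594]=s2
cv2.imwrite('pics/crop1.png',b)
```

```text
(no output)
```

View pics/crop1.png

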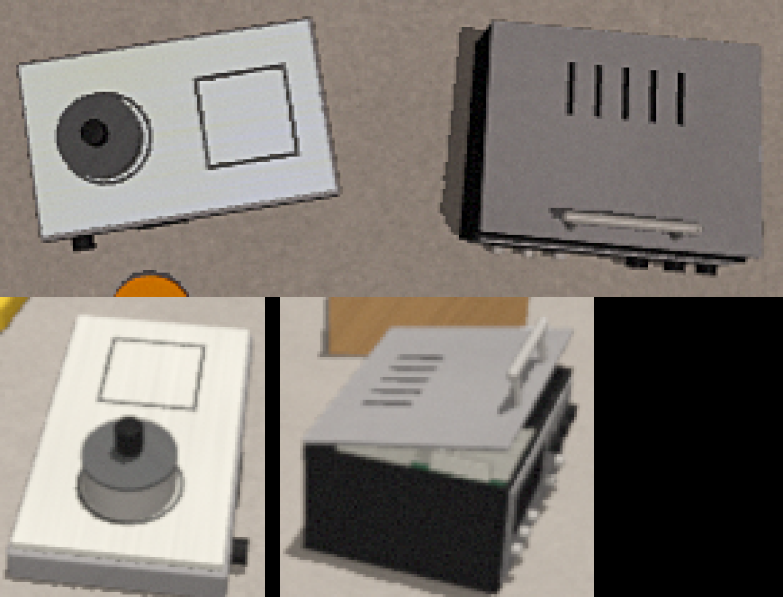

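Confirmed: grey pot on the white plate, and the square outline to its right at crop (246,116). The flap is ajar and its handle bar runs along crop (567,215)-(700,230). Next I fit the poses.

Run:
```python
from h import *
import pickle
from scipy.optimize import least_squares
a=pickle.load(open('im0.pkl','rb')); T,S=a['top'],a['side']
tc=lambda u,v:(u/2.7+209.8,v/2.7+154.8)
s2=lambda u,v:((u-280)/2.857+309.8,(v-297)/2.857+104.8)
s1=lambda u,v:(u/2.5+259.8,(v-297)/2.5+209.8)
pc=np.array([atz(T,tc(*p),.04) for p in[(18,66),(310,17),(340,193),(43,240)]])
print('plate',pc.mean(0),[np.linalg.norm(pc[i]-pc[i-1]).round(3) for i in range(4)], 'longdir',(pc[0]-pc[1]+pc[3]-pc[2])[:2])
sq=np.array([atz(T,tc(*p),.04) for p in[(195,79),(285,65),(298,153),(208,168)]]);print('square T',sq.mean(0))
sq=np.array([atz(S,s1(*p),.04) for p in[(114,338),(205,346),(195,409),(99,399)]]);print('square S',sq.mean(0))
print('pot lidT',atz(T,tc(100,136),.08),'knobT',atz(T,tc(94,132),.112),'knobS',atz(S,s1(128,424),.112),'arc centre T',)
c=pc.mean(0);l=(pc[0]-pc[1]+pc[3]-pc[2]);l/=np.linalg.norm(l);print('round pred',c+.07*l,'sq pred',c-.07*l)
def model(p):
    x,y,w,th=p; Rz=R.from_euler('z',w).as_matrix(); W=lambda P:Rz@np.array(P)+[x,y,0]
    def F(r,yy,h): # r from hinge toward front, h above underside
        return W([.1-r*np.cos(th)+h*np.sin(th)*1, yy, .12+r*np.sin(th)+h*np.cos(th)])
    return W,F
obs=[(T,tc(493,21),'F',(0,.125,.006)),(T,tc(763,46),'F',(0,-.125,.006)),
(T,tc(482,232),'F',(.2,.125,.006)),(T,tc(563,217),'F',(.188,.055,.041)),(T,tc(701,230),'F',(.188,-.055,.041)),
(S,s2(303,443),'F',(0,.125,.0)),(S,s2(514,453),'F',(.2,.125,.0)),(S,s2(513,375),'F',(.188,.055,.041)),(S,s2(544,319),'F',(.188,-.055,.041)),
(S,s2(305,549),'W',(.1,.125,0)),(S,s2(498,593),'W',(-.1,.125,0)),(S,s2(505,485),'W',(-.1,.125,.12))]
def res(p):
    W,F=model(p); return np.concatenate([proj(d,F(*q) if k=='F' else W(q))[0]-uv for d,uv,k,q in obs])
r=least_squares(res,[.6,-.1,0,.1]);print(r.x,r.fun.reshape(-1,2).round(1))
W,F=model(r.x);print('handle',F(.188,0,.041),'hinge',F(0,0,0))
for sgn in(1,-1):
    g=W([-.035,sgn*.05,.006+.081]);print('slot',sgn,g,proj(T,g),proj(S,g))
```

```text
plate [0.54448021 0.20892796 0.04      ] [np.float64(0.174), np.float64(0.294), np.float64(0.177), np.float64(0.294)] longdir [-0.08093293  0.58189136]
square T [0.55495999 0.14075928 0.04      ]
square S [0.55400097 0.14169344 0.04      ]
pot lidT [0.53480238 0.27944399 0.08      ] knobT [0.53551259 0.28029946 0.112     ] knobS [0.53577319 0.28446432 0.112     ] arc centre T
round pred [0.53483702 0.27826056 0.04      ] sq pred [0.5541234  0.13959537 0.04      ]
[ 0.51323648 -0.20416407 -0.12016528  0.19071847] [[-0.  -0.2]
 [-0.2  0. ]
 [-0.2 -0. ]
 [ 2.4  0.1]
 [-1.3 -0.2]
 [ 0.1  0.2]
 [-1.4 -0.5]
 [ 0.2 -0.5]
 [-0.2  1.4]
 [-0.5 -0.7]
 [ 0.1  0.5]
 [ 1.7  1.3]]
handle [ 0.43697134 -0.19495528  0.1958947 ] hinge [ 0.61251537 -0.2161517   0.12      ]
slot 1 [ 0.48448269 -0.15032895  0.087     ] [[415.49844582 220.55190939]] [[373.62475719 163.01044216]]
slot -1 [ 0.47249506 -0.24960784  0.087     ] [[454.75524367 224.29204699]] [[383.68961975 146.02804694]]
```

servo_tool --increments '[[[8,0,0,-3,-8],[8,0,0,-6,-16],[8,0,0,-9,-24],[8,0,0,-11,-32],[8,0,0,-11,-40]]]' --newtons 40

```text
t: 0.6
tool_pos: [0.2425, -0.5774, 0.3292]
tool_rot: [2.671, 1.641, -0.003]
contact_force: [-0.6, 0.5, 0.4]
opening: 0.0798
grip_force: 0.0
```

servo_tool --increments '[[[8,0,0,0,-8],[8,0,0,0,-16],[8,0,0,0,-20.3],[8,0,0,0,-20.3]]]'

```text
t: 1.0
tool_pos: [0.242, -0.576, 0.3241]
tool_rot: [-2.351, -2.083, -0.001]
contact_force: [-0.5, 0.4, 0.8]
opening: 0.08
grip_force: 0.0
```

servo_tool --increments '[[[8,4.4,0.94,0,0],[8,8.8,1.9,0,0],[8,13.3,2.8,0,0],[8,17.7,3.8,0,0],[8,22.1,4.7,0,0]]]'

```text
t: 1.5
tool_pos: [0.3155, -0.3606, 0.3244]
tool_rot: [-2.354, -2.08, -0.0]
contact_force: [1.0, -0.3, 0.1]
opening: 0.0798
grip_force: 0.0
```

servo_tool --increments '[[[8,4.4,0.94,0,0],[8,8.8,1.9,0,0],[8,13.3,2.8,0,0],[8,17.7,3.8,0,0],[8,22.1,4.7,0,0]]]'

```text
t: 2.0
tool_pos: [0.3887, -0.1469, 0.3247]
tool_rot: [2.353, 2.08, 0.0]
contact_force: [0.3, -0.5, -0.0]
opening: 0.0799
grip_force: 0.0
```

servo_tool --increments '[[[8,4.4,0.94,0,0],[8,8.8,1.9,0,0],[8,13.3,2.8,0,0],[8,17.7,3.8,0,0],[8,22.1,4.7,0,0]]]'

```text
t: 2.5
tool_pos: [0.4619, 0.0671, 0.3247]
tool_rot: [2.353, 2.081, 0.0]
contact_force: [1.1, -0.0, -0.2]
opening: 0.0798
grip_force: 0.0
```

servo_tool --increments '[[[5,4.4,0.94,2,0],[5,8.8,1.9,4,0],[5,13.3,2.8,6,0],[5,17.7,3.8,8,0],[5,22.1,4.7,10,0]]]'

```text
t: 3.0
tool_pos: [0.5352, 0.2807, 0.2237]
tool_rot: [2.353, 2.082, -0.0]
contact_force: [0.8, -0.9, 0.0]
opening: 0.0504
grip_force: 0.0
```

servo_tool --increments '[[[5,0,0,0,0],[5,0,0,0,0]]]'

```text
t: 3.2
tool_pos: [0.5344, 0.2792, 0.2231]
tool_rot: [-2.35, -2.083, 0.005]
contact_force: [-0.2, -0.4, 0.3]
opening: 0.0498
grip_force: 0.0
```

servo_tool --increments '[[[5,0.1,0,4,0],[5,0.1,0,8,0],[5,0.1,0,10,0],[5,0.1,0,11.8,0],[5,0.1,0,11.8,0]]]'

```text
t: 3.7
tool_pos: [0.5338, 0.2778, 0.105]
tool_rot: [-2.353, -2.08, 0.006]
contact_force: [-0.9, 0.5, -0.2]
opening: 0.0502
grip_force: 0.0
```

servo_tool --increments '[[[2,0,0,0,0],[2,0,0,0,0],[2,0,0,0,0],[2,0,0,0,0]]]' --newtons 30

```text
t: 4.1
tool_pos: [0.5359, 0.28, 0.1082]
tool_rot: [2.351, 2.083, 0.003]
contact_force: [0.3, 0.0, -0.9]
opening: 0.0198
grip_force: 0.0
```

Run:
```python
from h import *
d=snap('side'); cv2.imwrite('pics/s1.png',cv2.resize(d['img'][150:350,220:440,::-1],None,fx=3,fy=3,interpolation=3)[:, :])
o=ctrl.get_obs(); print(o['tool_pos'],o['opening'],o['grip_force'],o['contact_force'])
```

```text
[0.53569657 0.27997234 0.10785225] 0.019852919378685076 0.0 [-0.15788715  0.51658677  0.06654282]
```

View pics/s1.png

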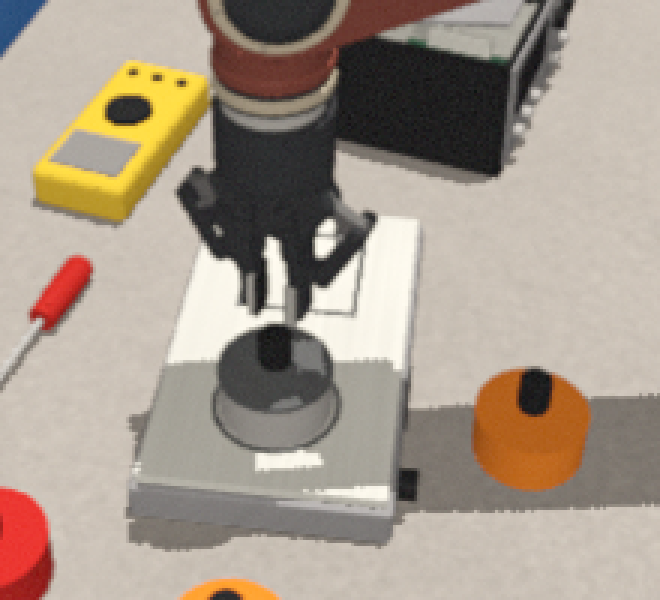

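The pads closed beside the knob: tips at about crop (275,305), knob at crop (275,347), so they are too far toward -y. I check this against the calibration.

Run:
```python
from h import *
d=snap('side');o=ctrl.get_obs();p=o['tool_pos']
f=lambda u,v:(u/3+219.8,v/3+149.8)
print('proj tcp',(proj(d,[p,p-[0,0,.019]])-[219.8,149.8])*3)
print('knob top centre',atz(d,f(275,327),.112),'knob base',atz(d,f(275,366),.084),'lid centre',atz(d,f(275,357),.08))
print('tips if z=.089',atz(d,f(274,313),.089), atz(d,f(274,313),.08))
q=proj(d,[[.5352,.281,.112],[.5352,.281,.084]]);print((q-[219.8,149.8])*3)
t=snap('top');cv2.imwrite('pics/t1.png',cv2.resize(t['img'][120:280,150:360,::-1],None,fx=3.5,fy=3.5,interpolation=3))
print(o['q'],p)
```

```text
proj tcp [[275.94624298 332.68621721]
 [276.25566173 352.65670744]]
knob top centre [0.53632005 0.27927693 0.112     ] knob base [0.53408064 0.28804054 0.084     ] lid centre [0.53763001 0.27613077 0.08      ]
tips if z=.089 [0.54786253 0.24345874 0.089     ] [0.55062561 0.234462   0.08      ]
[[275.87547594 329.04975605]
 [276.33189266 358.48794881]]
[ 3.58557844e-01  9.16745612e-02  1.75661173e+00 -1.25358114e-05
  1.29227366e+00  4.79102689e-01] [0.53551811 0.2799248  0.107493  ]
```

View pics/t1.png

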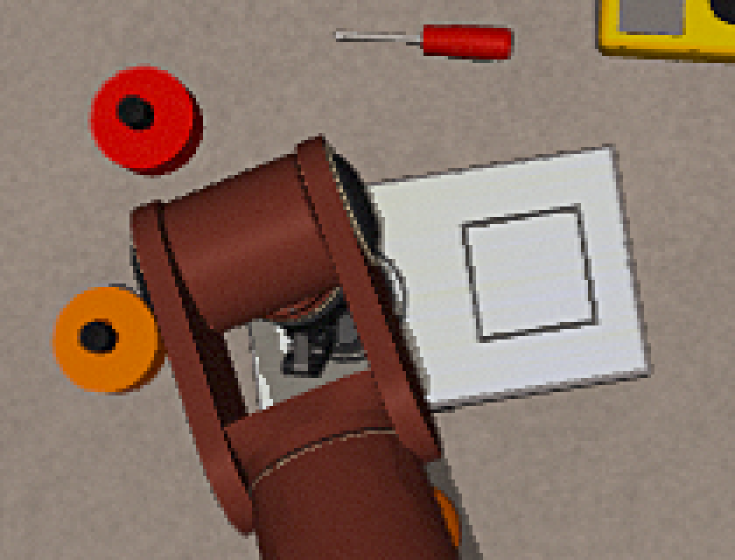

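Run:
```python
from h import *
d=snap('top');s=snap('side')
f=lambda q:(q-[149.8,119.8])*3.5; g=lambda q:(q-[219.8,149.8])*3
for n,c in(('A',(.5355,.28,.144)),('B',(.547,.243,.107)),('C',(.5355,.28,.107))):
    c=np.array(c); P=[c+[sx*.057,0,h] for h in(0,.04) for sx in(-1,1)]+[c+[0,0,.054]]
    print(n,f(proj(d,P)).round().tolist(),g(proj(s,P)).round().tolist())
```

```text
A [[326.0, 371.0], [325.0, 209.0], [317.0, 367.0], [316.0, 200.0], [313.0, 281.0]] [[359.0, 309.0], [193.0, 277.0], [361.0, 263.0], [190.0, 232.0], [274.0, 230.0]]
B [[385.0, 356.0], [384.0, 199.0], [378.0, 353.0], [377.0, 190.0], [375.0, 269.0]] [[354.0, 309.0], [198.0, 279.0], [356.0, 266.0], [195.0, 236.0], [274.0, 235.0]]
C [[334.0, 373.0], [333.0, 216.0], [325.0, 370.0], [324.0, 208.0], [321.0, 287.0]] [[358.0, 349.0], [196.0, 318.0], [360.0, 306.0], [193.0, 274.0], [275.0, 274.0]]
```

servo_tool --increments '[[[5,0,0,0,0],[5,0,0,0,0],[5,0,0,0,0],[5,0,0,0,0]]]'

```text
t: 4.75
tool_pos: [0.5352, 0.2798, 0.1068]
tool_rot: [-2.351, -2.084, 0.0]
contact_force: [-1.1, -0.2, 0.3]
opening: 0.05
grip_force: 0.0
```

servo_tool --increments '[[[5,0,0,0.5,0],[5,0,0,1,0],[5,0,0,1.5,0],[5,0,0,1.8,0],[5,0,0,1.8,0]]]'

```text
t: 5.25
tool_pos: [0.5346, 0.2796, 0.0878]
tool_rot: [-2.351, -2.083, 0.002]
contact_force: [0.1, -0.6, 0.1]
opening: 0.0497
grip_force: 0.0
```

Run:
```python
from h import *
d=snap('side'); cv2.imwrite('pics/s2.png',cv2.resize(d['img'][190:310,260:380,::-1],None,fx=5,fy=5,interpolation=3))
o=ctrl.get_obs(); p=o['tool_pos'];print(p,o['contact_force'],(proj(d,[p,p-[0,0,.019]])-[259.9,189.9])*5)
```

```text
[0.53492431 0.27968349 0.08826358] [-0.24573846  0.21849365  0.1834884 ] [[261.48747447 387.52671555]
 [261.97253063 419.99057363]]
```

View pics/s2.png

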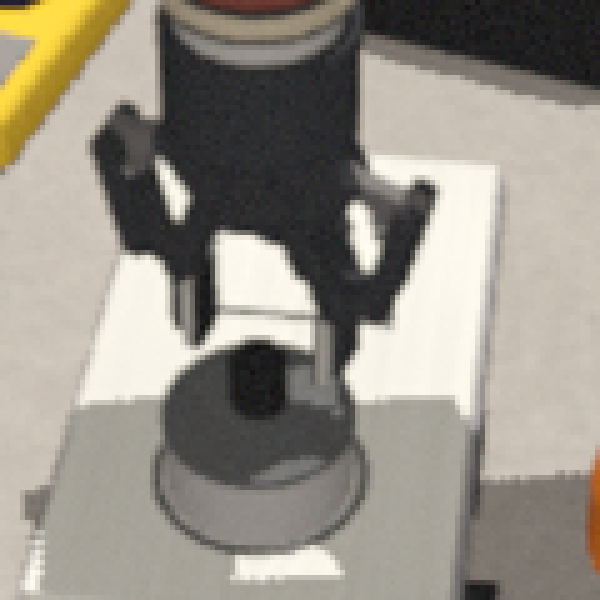

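The pad tips show at about crop (262,362), where the reported pose predicts (262,420). The gripper therefore really stands about 3 cm higher than reported, directly above the knob. I go down a further 1 cm and close.

servo_tool --increments '[[[5,0,0,0.5,0],[5,0,0,1,0],[5,0,0,1,0]]]'

```text
t: 5.6
tool_pos: [0.5345, 0.2795, 0.0777]
tool_rot: [-2.351, -2.083, 0.003]
contact_force: [-0.4, -0.3, -0.3]
opening: 0.05
grip_force: 0.0
```

servo_tool --increments '[[[2,0,0,0,0],[2,0,0,0,0],[2,0,0,0,0],[2,0,0,0,0]]]' --newtons 30

```text
t: 6.0
tool_pos: [0.5356, 0.2798, 0.079]
tool_rot: [2.351, 2.083, 0.001]
contact_force: [1.9, -0.6, -1.6]
opening: 0.0227
grip_force: 29.8
```

servo_tool --increments '[[[2,-1.4,0.35,0,0],[2,-2.8,0.7,0,0],[2,-4.2,1.1,0,0],[2,-5.6,1.45,0,0],[2,-7,1.8,0,0]]]'

```text
t: 6.5
tool_pos: [0.5449, 0.207, 0.0791]
tool_rot: [-2.352, -2.083, -0.001]
contact_force: [-0.4, 2.3, 0.1]
opening: 0.0228
grip_force: 30.0
```

servo_tool --increments '[[[2,-1.5,0.4,0,0],[2,-3,0.8,0,0],[2,-4.5,1.2,0,0],[2,-6.55,1.75,0,0],[2,-6.55,1.75,0,0]]]'

```text
t: 7.0
tool_pos: [0.5549, 0.1374, 0.0792]
tool_rot: [2.351, 2.079, -0.003]
contact_force: [1.0, -2.9, 2.1]
opening: 0.0229
grip_force: 30.2
```

Run:
```python
from h import *
o=ctrl.get_obs(); p=o['tool_pos'];print(p,o['contact_force'],o['opening'])
d=snap('side'); c=cv2.resize(d['img'][190:310,260:380,::-1],None,fx=4,fy=4,interpolation=3)
# overlay predicted base circle at square mark
q=(proj(d,[[.5544+.04*np.cos(a),.1407+.04*np.sin(a),.08] for a in np.linspace(0,6.28,9)])-[259.87,189.87])*4
print(q.round().tolist()); cv2.imwrite('pics/s3.png',c)
```

```text
[0.55486015 0.13736195 0.07915136] [ 0.99445335 -2.90600925  2.08090594] 0.022890131314252313
[[178.0, 135.0], [183.0, 169.0], [226.0, 191.0], [280.0, 187.0], [312.0, 159.0], [304.0, 125.0], [263.0, 105.0], [212.0, 108.0], [178.0, 135.0]]
```

View pics/s3.png

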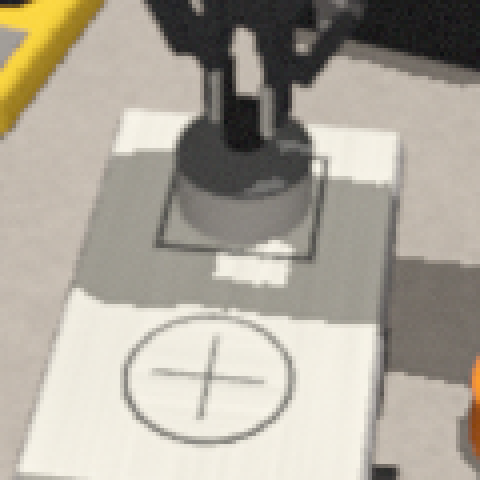

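The pot sits inside the square outline (edges at crop x 157-325, base bottom at (235,242)), about 2 mm off centre. The round mark's cross is at crop (209,379). I release, lift and go to the flap handle.

servo_tool --increments '[[[4.5,0,0,0,0],[4.5,0,0,0,0],[4.5,0,0,0,0],[4.5,0,0,-3,0],[4.5,0,0,-7,0]]]'

```text
t: 7.55
tool_pos: [0.5515, 0.1413, 0.146]
tool_rot: [-2.347, -2.082, 0.009]
contact_force: [0.6, 0.3, 0.3]
opening: 0.0451
grip_force: 0.0
```

servo_tool --increments '[[[4,0,0,-4,0],[4,0,0,-8,0],[4,0,0,-11,0],[4,-4,-1,-11,0],[4,-8,-1.8,-11,0]]]'

```text
t: 8.05
tool_pos: [0.5268, 0.0642, 0.2604]
tool_rot: [2.346, 2.087, 0.003]
contact_force: [-0.7, -0.9, 0.6]
opening: 0.0398
grip_force: 0.0
```

servo_tool --increments '[[[4,-4.5,-1,0,0],[4,-9,-2,0,0],[4,-13.5,-3,0,0],[4,-18,-4,0,0],[4,-22,-4.9,0,0]]]'

```text
t: 8.55
tool_pos: [0.4506, -0.1499, 0.2586]
tool_rot: [2.35, 2.084, 0.0]
contact_force: [1.3, -0.2, 0.4]
opening: 0.0401
grip_force: 0.0
```

servo_tool --increments '[[[4,-4.4,-1,1,0],[4,-4.4,-1,3,0],[4,-4.4,-1,5,0],[4,-4.4,-1,5,0]]]'

```text
t: 8.95
tool_pos: [0.4345, -0.1901, 0.2052]
tool_rot: [-2.347, -2.079, 0.003]
contact_force: [-0.1, 0.7, -0.3]
opening: 0.0398
grip_force: 0.0
```

Run:
```python
from h import *
o=ctrl.get_obs(); p=o['tool_pos'];print(p,o['contact_force'],o['opening'])
d=snap('side');t=snap('top')
c=cv2.resize(d['img'][60:180,330:450,::-1],None,fx=5,fy=5,interpolation=3)
e=cv2.resize(d['img'][210:330,260:340,::-1],None,fx=2.3,fy=2.3,interpolation=3)
b=np.zeros((600,790,3),np.uint8); b[:,:600]=c; b[:e.shape[0],606:606+e.shape[1]]=e
e2=cv2.resize(t['img'][150:260,390:480,::-1],None,fx=2,fy=2,interpolation=3); b[300:520,606:786]=e2
cv2.imwrite('pics/s4.png',b)
f=lambda q:((q-[329.9,59.9])*5).round().tolist()
print(f(proj(d,[p,p+[0,0,.036],p+[0,0,.017]])))
h=np.array([.437,-.195,.196]); u=np.array([.1199,.9928,0])*.055; print('handle',f(proj(d,[h-u,h,h+u])))
print('round S',atz(d,(209/4+259.9,379/4+189.9),.04))
```

```text
[ 0.43453442 -0.1901157   0.20517669] [-0.12858975  0.7439767  -0.34188646] 0.03981971682130521
[[340.0, 302.0], [347.0, 239.0], [344.0, 273.0]]
handle [[361.0, 270.0], [335.0, 313.0], [308.0, 358.0]]
round S [0.53467665 0.28271047 0.04      ]
```

View pics/s4.png

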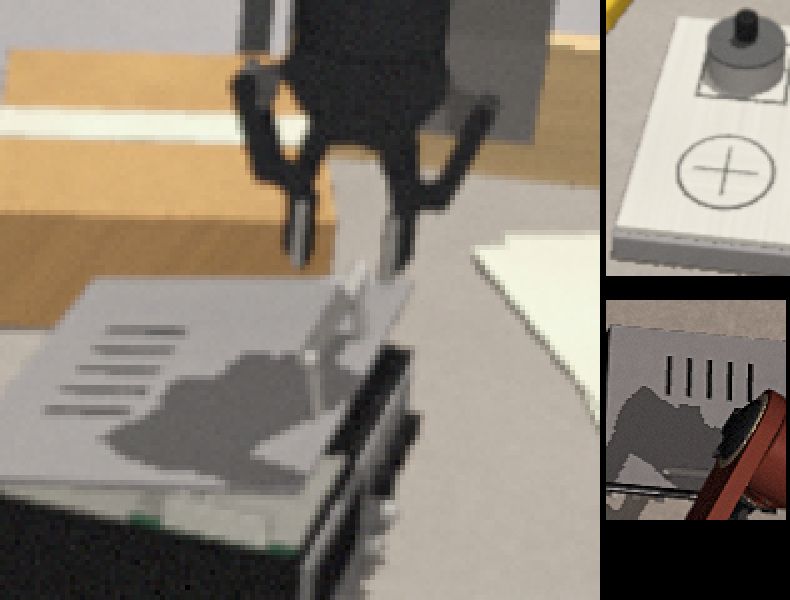

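Tips are at crop (302,265) and (398,268), with the handle bar running (310,355)-(362,268), as the model predicts. The reported z is about 37 mm too low. The released pot stands in the square. I descend 4.2 cm and grip the bar.

servo_tool --increments '[[[4,0,0.3,2,0],[4,0,0.3,3.5,0],[4,0,0.3,4.2,0],[4,0,0.3,4.2,0]]]'

```text
t: 9.45
tool_pos: [0.4388, -0.191, 0.1658]
tool_rot: [-2.349, -2.083, 0.001]
contact_force: [-0.9, -0.4, -0.3]
opening: 0.0401
grip_force: 0.0
```

servo_tool --increments '[[[0.5,0,0.3,0,0],[0.5,0,0.3,0,0],[0.5,0,0.3,0,0],[0.5,0,0.3,0,0],[0.5,0,0.3,0,0]]]' --newtons 30

```text
t: 9.95
tool_pos: [0.4374, -0.1915, 0.167]
tool_rot: [-2.343, -2.076, 0.014]
contact_force: [-20.1, 3.4, 7.8]
opening: 0.0095
grip_force: 30.6
```

servo_tool --increments '[[[0.5,0,1.1,-2.6,0],[0.5,0,2.8,-5,0],[0.5,0,4.9,-7,0],[0.5,0,7.3,-8.8,0],[0.5,0,9.9,-10.1,0]]]' --newtons 40

```text
t: 10.45
tool_pos: [0.5405, -0.2041, 0.2728]
tool_rot: [2.351, 2.083, -0.002]
contact_force: [-7.5, 0.7, 6.8]
opening: 0.009
grip_force: 40.3
```

servo_tool --increments '[[[0.5,0,2.8,-0.9,0],[0.5,0,5.7,-1.4,0],[0.5,0,8.6,-1.5,0],[0.5,0,11.5,-1.1,0],[0.5,0,14.3,-0.3,0]]]'

```text
t: 10.95
tool_pos: [0.6841, -0.2216, 0.2738]
tool_rot: [2.349, 2.082, 0.001]
contact_force: [0.9, -1.0, 3.0]
opening: 0.0093
grip_force: 40.2
```

servo_tool --increments '[[[0.5,0,0,0,0],[0.5,0,0,0,0],[2.4,0,0,0,0],[2.4,0,0,0,0],[2.4,0,0,0,0]]]'

```text
t: 11.45
tool_pos: [0.6815, -0.2208, 0.27]
tool_rot: [-2.35, -2.082, 0.002]
contact_force: [0.4, 0.2, -0.1]
opening: 0.0241
grip_force: 0.0
```

Run:
```python
from h import *
import pickle
o=ctrl.get_obs(); p=o['tool_pos'];print(p,o['contact_force'],o['opening'])
pickle.dump({n:snap(n) for n in('side','top')},open('im2.pkl','wb'))
```

```text
[ 0.68149455 -0.22083016  0.26998222] [ 0.42871634  0.1967512  -0.08486112] 0.024122755900266177
```

servo_tool --increments '[[[2.4,0,0,-3,0],[2.4,0,0,-7,0],[2.4,0,0,-11,0],[2.4,0,-4,-12,0],[2.4,0,-8,-12,0]]]'

```text
t: 12.05
tool_pos: [0.6032, -0.2117, 0.3936]
tool_rot: [2.348, 2.082, 0.002]
contact_force: [-0.3, -0.3, -0.1]
opening: 0.0241
grip_force: 0.0
```

servo_tool --increments '[[[3,0,-4,0,8],[3,0,-8,0,16],[3,0,-12.4,0,24],[3,0,-12.4,0,32],[3,0,-12.4,0,40]]]'

```text
t: 12.55
tool_pos: [0.4784, -0.1962, 0.391]
tool_rot: [2.925, 1.144, 0.001]
contact_force: [0.8, 0.1, -0.1]
opening: 0.0301
grip_force: 0.0
```

servo_tool --increments '[[[3,0,0,0,8],[3,0,0,0,16],[3,0,0,0,24],[3,0,0,0,32],[3,0,0,0,40]]]'

```text
t: 13.05
tool_pos: [0.4796, -0.1964, 0.3905]
tool_rot: [-3.14, -0.076, 0.001]
contact_force: [0.1, -0.7, -0.6]
opening: 0.0302
grip_force: 0.0
```

servo_tool --increments '[[[3,0,0,0,8],[3,0,0,0,10],[3,0,0,0,10],[3,0,0,0,10]]]'

```text
t: 13.45
tool_pos: [0.4798, -0.1964, 0.3907]
tool_rot: [-3.136, 0.188, 0.0]
contact_force: [0.1, 0.9, -0.1]
opening: 0.0301
grip_force: 0.0
```

Run:
```python
from h import *
o=ctrl.get_obs(); p=o['tool_pos'];print(p,R.from_rotvec(o['tool_rot']).as_matrix().round(3).tolist(),o['contact_force'],o['opening'])
d=snap('side');t=snap('top')
b=np.zeros((600,790,3),np.uint8)
b[:,:440]=cv2.resize(d['img'][60:210,310:420,::-1],None,fx=4,fy=4,interpolation=3)
b[:450,445:790]=cv2.resize(t['img'][150:300,385:500,::-1],None,fx=3,fy=3,interpolation=3)
cv2.imwrite('pics/s5.png',b)
for s in(1,-1):
    Rz=R.from_euler('z',-.12017)
    for z in(.078,.096): 
        P=Rz.apply([[-.035+k,s*.05,z] for k in(-.05,-.03,0,.03,.05)])+[.5132,-.2042,0]
        print(s,z,'S',((proj(d,P)-[309.9,59.9])*4).round().tolist(),'T',((proj(t,P)-[384.8,149.8])*3+[445,0]).round().tolist())
```

```text
[ 0.47975368 -0.19642137  0.39065392] [[0.993, -0.119, -0.0], [-0.119, -0.993, 0.0], [-0.0, -0.0, -1.0]] [ 0.12057591  0.85845106 -0.140656  ] 0.03009976384499437
1 0.078 S [[324.0, 439.0], [296.0, 433.0], [254.0, 423.0], [213.0, 414.0], [186.0, 409.0]] T [[531.0, 272.0], [533.0, 248.0], [535.0, 213.0], [538.0, 178.0], [539.0, 155.0]]
1 0.096 S [[327.0, 416.0], [298.0, 410.0], [256.0, 401.0], [214.0, 392.0], [187.0, 387.0]] T [[535.0, 271.0], [536.0, 247.0], [539.0, 212.0], [542.0, 176.0], [543.0, 153.0]]
-1 0.078 S [[361.0, 369.0], [334.0, 363.0], [294.0, 355.0], [255.0, 347.0], [229.0, 342.0]] T [[648.0, 283.0], [650.0, 259.0], [652.0, 224.0], [654.0, 189.0], [656.0, 166.0]]
-1 0.096 S [[363.0, 347.0], [336.0, 342.0], [296.0, 334.0], [257.0, 326.0], [231.0, 321.0]] T [[654.0, 282.0], [655.0, 259.0], [658.0, 223.0], [660.0, 187.0], [662.0, 164.0]]
```

View pics/s5.png

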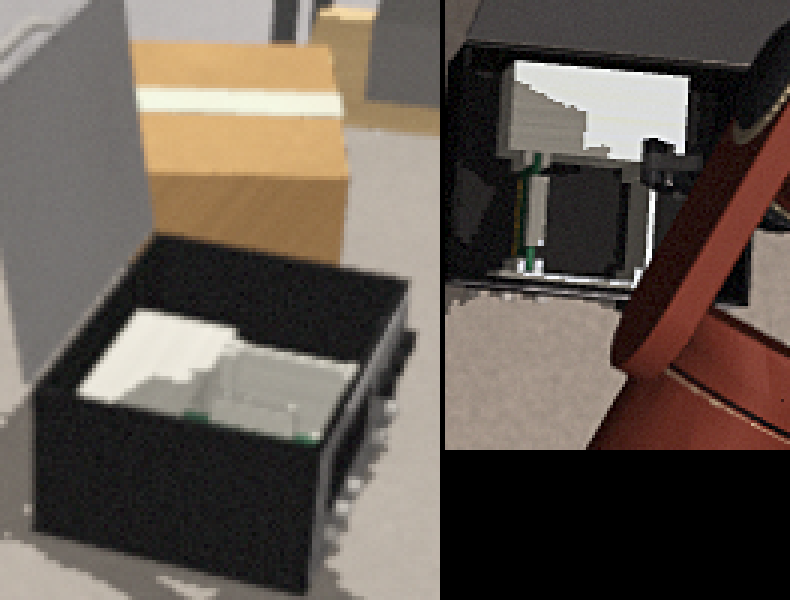

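The flap stands open. The card is in the left (+y) slot: green edge at crop (530,150-265), grip bar at (538,177-247), as predicted at (537,212). The blank is at crop x≈650. I descend on the grip bar.

servo_tool --increments '[[[4,0,-2.5,0,0],[4,-0.1,-4.6,2,0],[4,-0.1,-4.6,6,0],[4,-0.1,-4.6,10.5,0],[4,-0.1,-4.6,15,0]]]'

```text
t: 14.05
tool_pos: [0.4847, -0.1506, 0.2398]
tool_rot: [3.135, -0.188, 0.002]
contact_force: [0.8, 0.1, 0.2]
opening: 0.04
grip_force: 0.0
```

servo_tool --increments '[[[4,0,0,4,0],[4,0,0,8,0],[4,0,0,11,0],[4,0,0,13,0],[4,0,0,13,0]]]'

```text
t: 14.55
tool_pos: [0.4819, -0.1495, 0.1069]
tool_rot: [-3.133, 0.189, 0.011]
contact_force: [-0.7, 0.0, -0.6]
opening: 0.0398
grip_force: 0.0
```

servo_tool --increments '[[[4,0,0,1.5,0],[4,0,0,3,0],[4,0,0,4.5,0],[4,0,0,5.8,0],[4,0,0,5.8,0]]]'

```text
t: 15.05
tool_pos: [0.4828, -0.1499, 0.0501]
tool_rot: [-3.134, 0.189, 0.007]
contact_force: [-0.4, 0.3, -0.2]
opening: 0.0402
grip_force: 0.0
```

servo_tool --increments '[[[1,0,0,0,0],[1,0,0,0,0],[1,0,0,0,0],[1,0,0,0,0],[1,0,0,0,0]]]' --newtons 40

```text
t: 15.55
tool_pos: [0.4852, -0.1491, 0.0535]
tool_rot: [-3.132, 0.19, -0.002]
contact_force: [0.8, 6.3, 0.1]
opening: 0.0132
grip_force: 40.2
```

servo_tool --increments '[[[1,0,0,-1,0],[1,0,0,-2,0],[1,0,0,-3.5,0],[1,0,0,-5,0],[1,0,0,-6.5,0]]]' --newtons 50

```text
t: 16.05
tool_pos: [0.4849, -0.1511, 0.1198]
tool_rot: [3.135, -0.189, 0.002]
contact_force: [0.4, 1.7, -3.6]
opening: 0.0134
grip_force: 50.8
```

servo_tool --increments '[[[1,0,0,-2.5,0],[1,0,0,-5.5,0],[1,0,0,-8.5,0],[1,0,0,-11.5,0],[1,0,0,-13.5,0]]]'

```text
t: 16.55
tool_pos: [0.4855, -0.1525, 0.2581]
tool_rot: [3.131, -0.19, 0.009]
contact_force: [0.4, -1.0, -1.4]
opening: 0.0135
grip_force: 50.2
```

servo_tool --increments '[[[1,0,-3,0,0],[1,0,-7.5,0,0],[1,-0.1,-12,0,0],[1,-0.1,-16.5,0,0],[1,-0.1,-21,0,0]]]'

```text
t: 17.05
tool_pos: [0.5096, 0.0584, 0.2554]
tool_rot: [3.133, -0.191, 0.007]
contact_force: [0.1, -0.5, -1.7]
opening: 0.0135
grip_force: 49.8
```

servo_tool --increments '[[[1,0,-4.5,0,0],[1,0,-9,0,0],[1,0,-13.5,0,0],[1,-0.1,-18,0,0],[1,-0.1,-21,0,0]]]'

```text
t: 17.55
tool_pos: [0.5341, 0.2685, 0.2552]
tool_rot: [3.136, -0.187, 0.007]
contact_force: [0.4, -0.1, -2.5]
opening: 0.013
grip_force: 49.9
```

servo_tool --increments '[[[1,0,-1.4,2,0],[1,0,-1.4,4,0],[1,0,-1.4,5.5,0],[1,0,-1.4,6.6,0],[1,0,-1.4,6.6,0]]]'

```text
t: 18.05
tool_pos: [0.5342, 0.2793, 0.1854]
tool_rot: [3.134, -0.19, -0.003]
contact_force: [-0.4, 0.3, -2.9]
opening: 0.0133
grip_force: 49.8
```

servo_tool --increments '[[[1,0,0,0,0],[1,0,0,0,0],[1,0,0,0,0],[1,0,0,0,0],[1,0,0,0,0]]]'

```text
t: 18.55
tool_pos: [0.535, 0.2804, 0.1873]
tool_rot: [-3.136, 0.189, -0.001]
contact_force: [-0.4, 0.7, -1.7]
opening: 0.0132
grip_force: 49.8
```

Run:
```python
from h import *
o=ctrl.get_obs(); p=o['tool_pos'];print(p,o['tool_rot'],o['contact_force'],o['opening'],o['dq'].round(3) if hasattr(o['dq'],'round') else o['dq'])
d=snap('side');t=snap('top')
b=np.zeros((600,790,3),np.uint8)
b[:,:480]=cv2.resize(d['img'][170:320,260:380,::-1],None,fx=4,fy=4,interpolation=3)
b[:300,485:790]=cv2.resize(t['img'][150:255,200:307,::-1],(305,300),interpolation=3)
b[310:600,485:785]=cv2.resize(d['img'][60:205,290:440,::-1],None,fx=2,fy=2,interpolation=3)
cv2.imwrite('pics/s6.png',b)
Rz=R.from_euler('z',-.12017)
P=Rz.apply([[k,0,z] for z in(.14,.212) for k in(-.05,.05)])+[.535,.280,0]
print('S',((proj(d,P)-[259.9,169.9])*4).round().tolist())
```

```text
[0.53495609 0.28038182 0.18726875] [-3.13563113e+00  1.89282962e-01 -1.09967861e-03] [-0.36013481  0.67308495 -1.69731531] 0.013194797105799115 [ 0.     0.002  0.003 -0.    -0.002 -0.001]
S [[302.0, 343.0], [116.0, 290.0], [305.0, 230.0], [110.0, 179.0]]
```

View pics/s6.png

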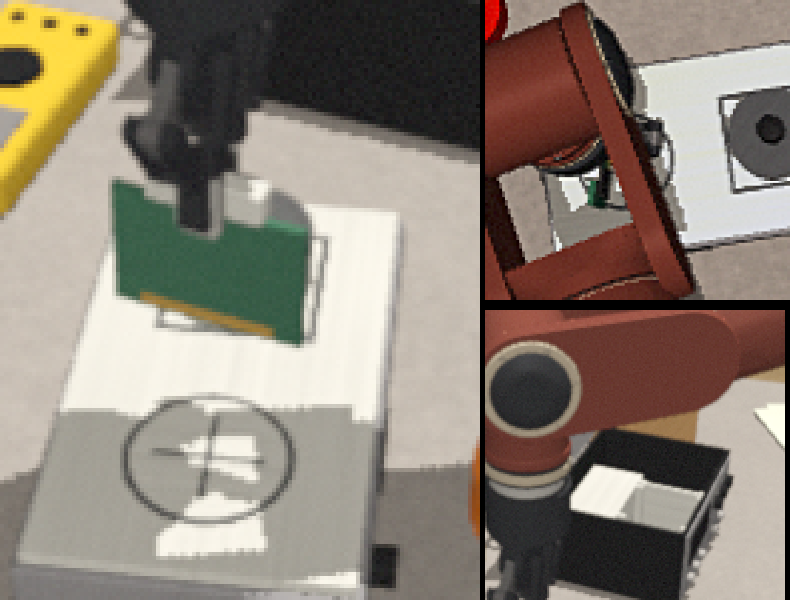

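The card's corners, at crop (302,344), (117,295), (307,230) and (112,180), match the target to within a few pixels. The pot is in the square and the blank is still in its slot. Handing in.

```bash
python3 -c "from station import ctrl; print(ctrl.finish_job())"
```

```text
the job is handed in; nothing more can be done
None
```

I handed the job in at about 19 s: the pot is on the square mark about 2 mm off centre, the flap was left open, and the card is held upright and still over the round mark with its lower edge about 10 cm above the plate. The arm hid the flap in the last picture, so the flap was last seen open just before the card grasp.

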